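# Carry the tray with the rolling lamp shade to its display stand

### The arm

A 6-joint arm with a two-finger parallel gripper is mounted at the origin on the work surface. World frame = base frame: x ahead of the robot, y to its left, z up, the work surface at z = 0. Lengths are in m, angles in degrees, forces in N, time in s.
With the tool pointing down it reaches from about 0.4 to 0.825 m from the base axis. Payload 7 kg.
Tool frame: the origin (TCP) lies midway between the tips of the shut fingers; the grasp point (between the pads) lies 19 mm behind it; z points along the fingers, y is the line along which they close (so a half turn about z gives the same grasp; the last joint's range is limited). The gripper opens to 88 mm and grips with 3 to 60 N. Pads are 19 mm wide; open, the fingers measure 130 mm over their backs; the gripper's body (78 mm by 193 mm) begins 47 mm behind the grasp point.
Start: joints at [-50.644, 20.546, 0.682, 0, -70.136, -16.507], TCP at [0.262, -0.622, 0.227] pointing down, gripper open.
Joint ranges: [-176.03, 176.03], [-82.01, 121.73], [-58.28, 71.71], [-173.87, 95.51], [-174.79, -0.11], [-173.66, 173.66]. Speed limits (degrees/s): [136.94, 136.94, 172.46, 180, 180, 180].

### API

Orientations are given as a 3x3 rotation matrix whose columns are the frame's x, y, z axes.
In Python, from rig import robot gives the robot as it stands. Calls block until the motion is done:
- robot.goto(position, orientation): joint-space move of the TCP to a pose.
- robot.servo_line(position, ori=None, speed=0.15): straight line of the TCP; ori=None keeps the orientation; speed is the mean speed in m/s.
- robot.movej(angles): joint-space move.
- robot.move_gripper(opening): opening from 0.0 (shut) to 1.0 (fully open); the grip force is fixed at half the most; returns when the fingers have stopped.
- robot.dwell(seconds).
- robot.ik(position, orientation): joint angles nearest the present ones, or None.
- robot.grab_frame(name): name is "side" or "top" or "wrist"; returns (picture, depth): 480x640x3 uint8, red, green, blue; 480x640 float32, m along the optical axis (not along the pixel's ray), 0 where there is no reading.
- robot.camera_info(name): a dict with "vfov" (degrees; the focal length in pixels is half the picture's height over the tangent of half this angle, whatever the lens; pixels are square), "cx", "cy" (the principal point, pixels), "view" (4x4, takes a point from world to camera coordinates); the wrist camera has in their place "T_tool_cam" (4x4, takes a point from camera to tool coordinates, whose origin is the TCP and whose axes are the flange's). Camera axes: x right, y down, z forward; pixel columns grow to the right and rows downward; lengths in m; the calibration is good to about 2 mm. A picture is of the moment at which its call begins: read the wrist's pose just before it. camera_info takes no time and is no camera call.
A pose or a line that the arm cannot do raises robot.Unreachable and nothing moves.
- robot.job_done(): hands the job in; it is judged then, once.
Readings, each from a call of its own:
- robot.read_t(): time.
- robot.read_qpos(): joint angles.
- robot.read_qvel(): joint speeds.
- robot.read_effort(): joint torques, N m.
- robot.read_position(): TCP position.
- robot.read_tcp_rot(): TCP orientation.
- robot.read_force(): force on the tool from outside, world axes, zero at the start.
- robot.read_ft_torque(): the same for the moment, N m.
- robot.read_grip_width(): opening from 0.0 (shut) to 1.0 (fully open).
- robot.read_finger_force(): force on a finger pad.
Only numpy, scipy, OpenCV 4.12 (cv2) and the standard library are available. Lean on these libraries where they do the work, as an engineer would, in place of code of your own. Each camera call takes 0.05 s, during which the arm holds its last target. There are 200 camera calls.

### The job

Lift the wooden tray by its hoop handle and, with the tray in the air, tilt it gently so that the loose glass lamp shade rolls from the end board to midway along the tray's crowned floor, and balance it there for two or three seconds. Carry the tray with the shade still balanced midway to the marble stand, keep it balanced above the stand for four more seconds, then set the tray down flat on the stand, so that the stand's two pins come up through the windows in the tray floor on either side of the shade and chock it, and let go. Never spill the shade, slam it into an end board or tip the tray steeply, and do not disturb the goblet, the glass cup or the stone.

Things in the scene. Friction and masses are not known exactly. Their poses are not given: they have to be found in the camera images.
- tray: Open wooden tray, 250 mm long (its x axis), 156 mm wide (y), about 0.65 kg. Origin: centre of its underside, z up. Inside faces: end boards at x = +-117 mm (tops at z = 45 mm), side rims at y = +-70 mm (tops at z = 30 mm). A brass hoop handle stands over the middle, its posts outside the rims at y = +-83 mm. Symmetric. Its long axis starts roughly along world y.
- tray_middle (a point): Top of the tray's floor at its middle, 12 mm above its underside; axes as the tray. The shade rolls on two hard runners that are crowned lengthwise (convex, radius 1.3 m: 5 mm lower at the end boards than at the middle). Between them, on the centre line, are two windows right through the floor, centred at x = +-34 mm, 32 mm (x) by 36 mm (y).
- tray_handle (a point): Middle of the handle bar, 126 mm above the tray's underside. The bar runs along the tray's y axis; section 16 mm (x) by 22 mm high (z = 115 to 137 mm), 156 mm between the posts. Pinch it from above, fingers closing along the tray's x axis. 43 mm are free between the bar and the top of the shade passing under it (z = 72 mm).
- shade: Loose pill-shaped opal glass lamp shade, 60 mm diameter, 130 mm long, 0.25 kg (0.17 to 0.35), lying across the tray (its y = the tray's). Origin: its centre, 42 mm above the tray's underside at the middle. Starts at rest by the end board at x = -87 mm (range +-87). Tray x acceleration: 6.8 m/s2 per rad of slope; slope = tilt (x end down) + x / 1.33 m; rolling drag equals 0.01 to 0.015 rad.
- stand: Fixed marble slab (the tray may sit on it either way round), 180 mm (x) by 120 mm (y), 45 mm high, origin at the centre of its underside, z up. With the tray set down on it, centred and with long axes (x) parallel, the tray's underside is 45 mm above the counter.
- stand_top (a point): Centre of the slab's top. Two brass pins, 12 mm diameter, stand there at x = +-34 mm, y = 0 and rise 26 mm (14 mm above the runners of a tray set down), with 10 mm play in x and 12 mm in y in the tray's windows. A rising pin pushes the shade to the middle if the shade's centre is less than 34 mm from the middle; otherwise it shuts it out.
- goblet: Bystander: metal goblet, 56 mm wide, 95 mm tall, origin at the centre of its foot.
- votive: Bystander: small open glass cup, 60 mm wide, 55 mm tall, origin at the centre of its underside.
- stone: Bystander: grey pebble, 60 mm wide, 28 mm high, origin at the centre of its underside.
Not all that is in view belongs to the job. Of the things that look like the shade, the smallest one is meant.

How it is judged (in metres and radians):
On the way, in this order (a step that is already met when the one before it is completed fails the run):
1. the tray is lifted clear of the counter, away from the stand, and the shade is balanced midway between the end boards (height (world z) of tray above 0.03 m and horizontal distance between tray and stand above 0.2 m and x of shade in the frame of tray between -0.03 and 0.03 m and y of shade in the frame of tray between -0.03 and 0.03 m and z of shade in the frame of tray below 0.06 m), for 1.8 s.
2. the tray is on its way to the stand with the shade still midway (height (world z) of tray above 0.03 m and horizontal distance between tray and stand between 0.07 and 0.2 m and x of shade in the frame of tray between -0.04 and 0.04 m and y of shade in the frame of tray between -0.03 and 0.03 m and z of shade in the frame of tray below 0.06 m), for 0.2 s.
3. the tray is held up above the stand, clear of its pins, with the shade balanced midway (height (world z) of tray above 0.076 m and horizontal distance between tray and stand below 0.06 m and x of shade in the frame of tray between -0.03 and 0.03 m and y of shade in the frame of tray between -0.03 and 0.03 m and z of shade in the frame of tray below 0.06 m), for 3.5 s.
At the end, for the whole second after the job is handed in: The tray lies flat on the stand (within 16 mm of centred, long axes within 0.2 rad, underside at 45 mm within 4 mm), with the pins up through the windows and the shade at rest on the runners between them, within 15 mm of the middle; everything is released (horizontal distance between tray and stand below 0.016 m and angle between the x axis of tray and the x axis of stand, either way round below 0.2 rad and height (world z) of tray between 0.041 and 0.049 m and angle between tray's own z axis and vertical below 0.04 rad and x of shade in the frame of tray between -0.015 and 0.015 m and y of shade in the frame of tray between -0.03 and 0.03 m and z of shade in the frame of tray below 0.046 m and linear speed of each of tray, shade below 0.02 m/s); the robot touches nothing.
It fails at once if the shade leaves the tray (z of shade in the frame of tray above 0.065 m or z of shade in the frame of tray below 0 m).
It fails at once if the shade slams into an end board (rolls up to it at over 9 rad/s, 0.27 m/s) ((x of shade in the frame of tray above 0.075 m or x of shade in the frame of tray below -0.075 m) and angular speed of shade above 9 rad/s).
It fails at once if the tray is tipped more than 0.25 rad (angle between tray's own z axis and vertical above 0.25 rad).
It fails at once if the goblet, glass cup or stone is disturbed (distance of any of goblet, votive, stone from where it was at the start of the episode above 0.03 m).
It also fails if it takes over 72 s, if anything falls off the work surface, if the arm or the gripper's body presses on something with over 40 N, if the wrist force passes 120 N, or if a joint passes its speed limit or range.

## Working session

There is one attempt and no reset: what is moved stays moved. The work goes in short steps, each a Python script; the robot and the scene stay as the last script left them, time stands still between calls to the robot, and variables do not carry over. Pictures are saved under pics/ and viewed, at most 10 in all, crops included, and the job is handed in when it is done.

```bash
ls; mkdir -p pics
python3 - <<'E'
from rig import robot
import cv2,numpy as np
np.set_printoptions(precision=4,suppress=True)
print(robot.read_t())
for n in ["top","side","wrist"]:
    p,d=robot.grab_frame(n); np.savez(f"{n}0.npz",p=p,d=d)
    cv2.imwrite(f"pics/{n}0.png",p[:,:,::-1]); print(n,robot.camera_info(n), d.min(),d.max(),(d==0).mean())
print(robot.read_tcp_rot())
E
```

```text
pics
0.0
top {'vfov': 52.9590069322831, 'cx': 317.10225345681107, 'cy': 245.07344984882116, 'view': array([[ 0.0112, -0.9997, -0.0206, -0.0497],
       [-0.9929, -0.0086, -0.1183,  0.5057],
       [ 0.1181,  0.0218, -0.9928,  1.0003],
       [ 0.    ,  0.    ,  0.    ,  1.    ]])} 0.0 1.9724762 0.003896484375
side {'vfov': 54.89065650041238, 'cx': 323.472345085677, 'cy': 247.80384272691919, 'view': array([[-0.73  , -0.6833,  0.0123,  0.3207],
       [-0.4709,  0.4899, -0.7337,  0.341 ],
       [ 0.4953, -0.5414, -0.6794,  0.8572],
       [ 0.    ,  0.    ,  0.    ,  1.    ]])} 0.0 3.3597007 0.003899739583333333
wrist {'vfov': 61.92833919348256, 'cx': 322.99106507113214, 'cy': 245.57257753780578, 'T_tool_cam': array([[-0.0004, -0.9659, -0.259 ,  0.0703],
       [ 1.    , -0.0006,  0.0005, -0.0002],
       [-0.0007, -0.259 ,  0.9659, -0.1582],
       [ 0.    ,  0.    ,  0.    ,  1.    ]])} 0.0 1.2016904 0.00404296875
[[-0.9215 -0.3883 -0.0006]
 [-0.3883  0.9215  0.0011]
 [ 0.0002  0.0013 -1.    ]]
```

View pics/top0.png

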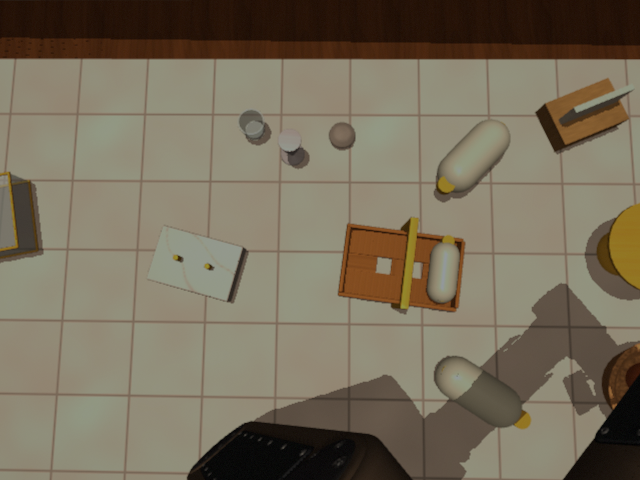

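View pics/side0.png

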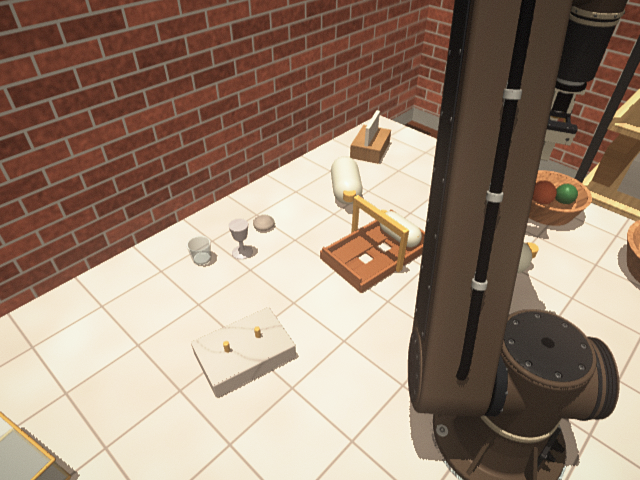

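The top view shows three pill-shaped things: A at (445,272) in the tray, B at (475,155) and C at (480,392) on the counter. A fits: it's the smallest and lies across the tray by an end board. The handle bar runs from (412,222) to (406,305), and the stand pins are at (177,258) and (208,267). The goblet (290,145), cup (252,125) and stone (342,134) are well away from the tray's path to the stand.

```bash
cat > h.py <<'E'
import numpy as np, cv2
np.set_printoptions(precision=4,suppress=True)
def deproj(d,info,T=None):
    """depth picture -> world (or T-frame) points, HxWx3"""
    f=240/np.tan(np.radians(info["vfov"]/2)); v,u=np.mgrid[:480,:640]
    P=np.stack([(u-info["cx"])/f*d,(v-info["cy"])/f*d,d],-1)
    if T is None: T=np.linalg.inv(info["view"])
    return P@T[:3,:3].T+T[:3,3]
def axis2(P):
    (c,(w,h),a)=cv2.minAreaRect(P[:,:2].astype(np.float32)*1000)
    b=cv2.boxPoints((c,(w,h),a))/1000; e=[b[1]-b[0],b[2]-b[1]]
    l=max(e,key=np.linalg.norm); return np.array(c)/1000,sorted([w,h]),np.degrees(np.arctan2(l[1],l[0]))%180
E
python3 - <<'E'
from rig import robot
from h import *
for n in ["top","side"]:
    z=np.load(n+"0.npz"); p,d=z["p"],z["d"]; W=deproj(d,robot.camera_info(n)); Z=W[...,2]; ok=d>0
    hsv=cv2.cvtColor(p,cv2.COLOR_RGB2HSV); yel=(hsv[...,0]>15)&(hsv[...,0]<35)&(hsv[...,1]>140)
    def box(x0,y0,x1,y1):
        m=np.zeros_like(ok); m[y0:y1,x0:x1]=1; return m
    if n=="top": tb,sb=box(335,215,470,315),box(140,220,250,305)
    else: tb,sb=box(315,185,415,290),box(185,300,300,395)
    bar=ok&tb&yel&(abs(Z-.137)<.012); print(n,"bar",bar.sum(),axis2(W[bar]),np.median(Z[bar]))
    slab=ok&sb&(abs(Z-.045)<.008); print("slab",axis2(W[slab]),np.median(Z[slab]))
    pin=(ok&sb&yel&(Z>.052)).astype(np.uint8); k,l=cv2.connectedComponents(pin)
    for i in range(1,k):
        Q=W[l==i]
        if len(Q)>6: print("pin",len(Q),Q.mean(0),Q[:,2].max())
    if n=="top":
        t=ok&tb&(Z>.018)&(Z<.055)&(hsv[...,1]>120)&~yel; print("tray",axis2(W[t]))
        sh=ok&box(425,235,463,306)&(Z>.05)&(hsv[...,1]<110); print("shade",axis2(W[sh]),Z[sh].max())
        for nm,b in dict(goblet=(278,125,306,170),votive=(236,108,268,140),stone=(326,118,358,150)).items():
            m=ok&box(*b)&(Z>.012); print(nm,W[m].mean(0),Z[m].max())
cv2.imwrite("pics/crop.png",cv2.resize(np.load("top0.npz")["p"][110:435,330:540,::-1],None,fx=1.8,fy=1.8,interpolation=cv2.INTER_CUBIC))
E
```

```text
top bar 801 (array([ 0.4615, -0.2228]), [16.40793228149414, 174.66664123535156], np.float32(172.73657)) 0.13665210851608633
slab (array([0.4645, 0.2127]), [120.00849151611328, 180.80673217773438], np.float32(75.17398)) 0.04515648267638128
pin 31 [0.4731 0.2437 0.0686] 0.0740988051981728
pin 27 [0.456  0.1782 0.0699] 0.07561534202429265
tray (array([ 0.4581, -0.2219]), [166.0050048828125, 248.38829040527344], np.float32(82.727684))
shade (array([ 0.4493, -0.308 ]), [56.00908660888672, 123.15908813476562], np.float32(171.67873)) 0.07504763076476528
goblet [0.7136 0.0128 0.0929] 0.10072661301598251
votive [0.7736 0.1023 0.0402] 0.0606523141959211
stone [ 0.7522 -0.0971  0.0226] 0.03277729301712351
side bar 328 (array([ 0.4624, -0.2199]), [16.37373924255371, 175.32003784179688], np.float32(172.84393)) 0.13417567252551021
slab (array([0.4658, 0.2139]), [122.94540405273438, 179.78990173339844], np.float32(75.19008)) 0.04454732408101908
pin 14 [0.4542 0.1838 0.0644] 0.07268711642390857
pin 18 [0.4717 0.249  0.0663] 0.07227673359388276
```

View pics/crop.png

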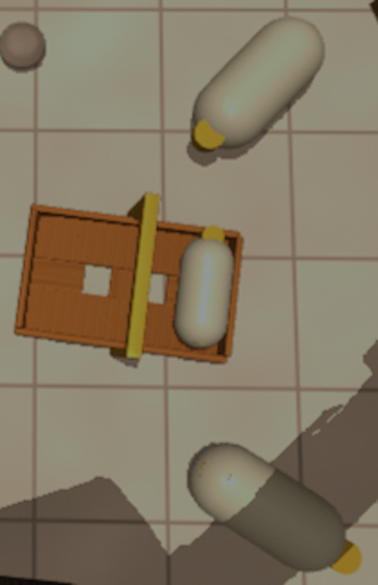

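The crop confirms it: the shade is the smallest pill, lying across the tray by its -x end (x axis at 82.8° in world). Next I move above the handle, time small servo steps there, then grasp.

```bash
cat >> h.py <<'E'
from scipy.spatial.transform import Rotation as Ro
TRAY=np.array([.462,-.2215]); TA=82.8; STAND=np.array([.465,.2135]); SA=75.2
GZ=.111   # TCP height above the tray's underside when gripped
def pose(xy,yaw,z,tilt=0.,piv=.042):
    """TCP pose for tray origin xy, x axis at yaw (deg), underside height z, tilted (rad, +x end down) about the shade axis"""
    Rt=Ro.from_euler("z",yaw,degrees=True)*Ro.from_euler("y",tilt)
    R=Rt.as_matrix(); p=np.array([xy[0],xy[1],z+piv])+R@[0,0,GZ-piv]
    return p, R@np.array([[0,1,0],[1,0,0],[0,0,-1]]).astype(float)
E
python3 - <<'E'
from rig import robot
from h import *
p,R=pose(TRAY,TA,.11); robot.goto(p,R); print(robot.read_t(),robot.read_position()-p,robot.read_qpos())
for tilt,sp in [(.02,.15),(.0,.15),(.08,.05),(0,.02)]:
    q,Rq=pose(TRAY,TA,.11,tilt); t=robot.read_t(); robot.servo_line(q,Rq,speed=sp)
    t1=robot.read_t(); R1=robot.read_tcp_rot(); robot.dwell(.05); R2=robot.read_tcp_rot()
    print(tilt,sp,t1-t,[np.degrees(Ro.from_matrix(Rq.T@X).magnitude()) for X in (R1,R2)])
q=robot.ik(*pose(TRAY,TA,.11,.02)); t=robot.read_t(); robot.movej(q); print("movej",robot.read_t()-t)
t=robot.read_t(); robot.goto(*pose(TRAY,TA,.11,.0)); print("goto",robot.read_t()-t)
p,R=pose(TRAY,TA,0); robot.servo_line(p,R,speed=.06); print(robot.read_t(),robot.read_position()-p,robot.read_force())
robot.move_gripper(0.0); print(robot.read_t(),robot.read_grip_width(),robot.read_finger_force(),robot.read_force())
P,d=robot.grab_frame("wrist"); np.savez("w1.npz",p=P,d=d); cv2.imwrite("pics/w1.png",P[:,:,::-1])
W=deproj(d,robot.camera_info("wrist"),robot.camera_info("wrist")["T_tool_cam"])
# tool->tray: tray x=tool y, tray y=tool x, z=GZ-toolz
T=np.stack([W[...,1],W[...,0],GZ-W[...,2]],-1)
m=(d>0)&(T[...,2]>.04)&(T[...,2]<.085)&(abs(T[...,1])<.06)&(abs(T[...,0])<.112); print(m.sum(),T[m].min(0),T[m].max(0))
E
```

```text
1.7917 [ 0.     -0.0004  0.    ] [ -3.6794   5.3799 -19.997    0.0069 -64.6202 -93.529 ]
0.02 0.15 0.25 [np.float64(0.02986482215241277), np.float64(0.03140343338462193)]
0.0 0.15 0.25 [np.float64(0.06873130615107738), np.float64(0.05609287939126026)]
0.08 0.05 0.25829999999999975 [np.float64(0.11981299886312799), np.float64(0.09732160926756526)]
0 0.02 0.4249999999999998 [np.float64(0.11799657781497501), np.float64(0.08128731827171794)]
movej 0.25
goto 0.25
5.6583 [ 0.0002 -0.      0.0003] [-0.7344 -0.5883  1.2162]
6.7833 0.18106258890328933 29.99975323677063 [-0.5159 -2.9707  0.3498]
12113 [-0.112  -0.0114  0.04  ] [-0.0573  0.06    0.0707]
```

View pics/w1.png

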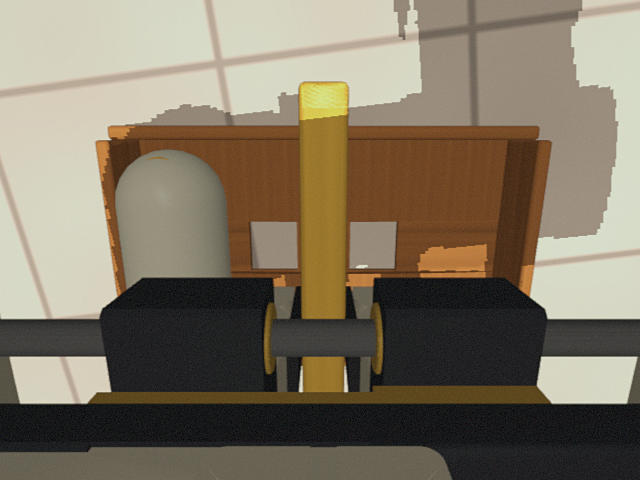

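```bash
cat > bal.py <<'E'
from h import *
from scipy.optimize import least_squares
def shade_x(robot):
    """shade centre x in the tray frame, from the wrist depth picture"""
    _,d=robot.grab_frame("wrist"); i=robot.camera_info("wrist"); W=deproj(d,i,i["T_tool_cam"])
    X,Y,Z=W[...,1],W[...,0],GZ-W[...,2]
    m=(d>0)&(Z>.05)&(Z<.08)&(Y>-.01)&(Y<.034)&(abs(X)<.112)
    x,z=X[m],Z[m]
    if len(x)<150: return None,None,len(x)
    s=least_squares(lambda q:np.hypot(x-q[0],z-q[1])-.03,[(x.min()+x.max())/2,.04],loss="soft_l1",f_scale=.001)
    return s.x[0],s.x[1],len(x)
class Bal:
    """Kalman filter on (x, v, tilt bias) and tracking law; drag c"""
    c=.0125
    def __init__(s,x,u=0.): s.s=np.array([x,0.,0.]); s.P=np.diag([1e-6,1e-6,2.5e-5]); s.u0=s.u1=u
    def flow(s,S,ua,ub,T,n=10):
        S=S.copy(); h=T/n
        for i in range(n):
            sl=ua+(ub-ua)*(i+.5)/n+S[0]/1.33+S[2]; v=S[1]
            if abs(v)<.003 and abs(sl)<s.c: S[1]=0; continue
            f=np.sign(v) if abs(v)>=.003 else np.sign(sl)
            S[1]+=6.8*(sl-f*s.c)*h; S[0]+=S[1]*h
        if S[0]<-.087: S[0]=-.087; S[1]=max(S[1],0)
        return S
    def predict(s,hold,ramp):   # hold at u0, then ramp to u1
        S=s.flow(s.flow(s.s,s.u0,s.u0,hold),s.u0,s.u1,ramp); T=hold+ramp
        F=np.eye(3); F[0,1]=T; F[0,2]=3.4*T*T; F[1,2]=6.8*T; F[1,0]=5.1*T; F[0,0]+=2.55*T*T
        if S[1]==0: F=np.eye(3)
        s.P=F@s.P@F.T+np.diag([1e-7,2e-5,1e-6]); s.s=S; s.u0=s.u1
    def update(s,x):
        K=s.P[:,0]/(s.P[0,0]+1e-6); s.s=s.s+K*(x-s.s[0]); s.P=s.P-np.outer(K,s.P[0]); s.s[2]=np.clip(s.s[2],-.012,.012)
    def law(s,xr,vr,k=3.,d=3.):
        S=s.flow(s.s,s.u0,s.u0,.05); S=s.flow(S,s.u0,s.u0,.12)
        a=k*(xr-S[0])+d*(vr-S[1]); e=xr-S[0]
        f=np.sign(S[1]) if abs(S[1])>.004 else np.clip(e/.004,-1,1)
        u=-S[0]/1.33-S[2]+a/6.8+s.c*f
        s.u1=float(np.clip(np.clip(u,s.u0-.04,s.u0+.04),-.13,.13)); return s.u1
def ref(t,x0,T=4.5):
    r=np.clip(t/T,0,1); return x0*(1-r*r*(3-2*r)), -x0*6*r*(1-r)/T
E
cat > sim.py <<'E'
from bal import *
rng=np.random.default_rng(0)
def run(c,b,g=6.8):
    pl=Bal(-.087); pl.c=c; st=np.array([-.087,0,b]); B=Bal(-.087); t=0; vm=xm=0; xs=[];done=None
    while t<12:
        B.update(st[0]+rng.normal(0,.0007))
        xs.append(st[0])
        if done is None and t>4.5 and abs(B.s[0])<.012 and abs(B.s[1])<.008: done=t
        if done is None: B.law(*ref(t,-.087))
        elif t-done<.3: B.u1=float(np.clip(-B.s[0]/1.33-B.s[2]*.5,-.02,.02))
        st=pl.flow(st,B.u0,B.u0,.05,50); st=pl.flow(st,B.u0,B.u1,.25,100); vm=max(vm,abs(st[1])); xm=max(xm,st[0])
        B.predict(.05,.25); t+=.3
    return done,xs[-1],vm,xm,B.s[2]
for c in (.01,.0125,.015):
    for b in (-.006,-.003,0,.003,.006): print(c,b,*np.round(np.array(run(c,b),float),4))
E
python3 sim.py
python3 - <<'E'
from bal import *
from rig import robot
for _ in range(3): print(shade_x(robot))
E
```

```text
0.01 -0.006 nan 0.0012 0.0541 0.0223 -0.006
0.01 -0.003 nan -0.0102 0.0529 0.0216 -0.0043
0.01 0 5.1 0.0055 0.0498 0.0121 0.0013
0.01 0.003 4.8 -0.0002 0.0582 0.0022 0.0049
0.01 0.006 4.8 0.0085 0.0558 0.0085 0.0083
0.0125 -0.006 4.8 0.0085 0.0562 0.0085 -0.0061
0.0125 -0.003 4.8 0.0047 0.0483 0.0065 -0.0026
0.0125 0 4.8 0.0049 0.0483 0.0052 0.0001
0.0125 0.003 4.8 0.007 0.0399 0.0071 0.003
0.0125 0.006 5.1 0.0087 0.0586 0.0087 0.0062
0.015 -0.006 8.1 0.0004 0.0458 0.0154 -0.0035
0.015 -0.003 4.8 0.0086 0.052 0.0086 -0.0052
0.015 0 4.8 0.0088 0.0457 0.0088 -0.0025
0.015 0.003 4.8 0.0076 0.0365 0.0076 0.0007
0.015 0.006 4.8 0.0108 0.0486 0.0108 0.0035
(np.float64(-0.08767489588164838), np.float64(0.03891220284715756), 6504)
(np.float64(-0.0876679309037871), np.float64(0.038918300645743927), 6509)
(np.float64(-0.08768244701642251), np.float64(0.038926666574435345), 6520)
```

```bash
sed -i 's/+1e-6); s.s=s.s+K/+4e-8); s.s=s.s+K/' bal.py; sed -i 's/normal(0,.0007)/normal(0,.0001)/; s/<.012 and abs(B.s\[1\])<.008/<.014 and abs(B.s[1])<.016/; s/-B.s\[2\]\*.5,-.02,.02/-B.s[2],-.02,.02/' sim.py; python3 sim.py
python3 - <<'E'
from rig import robot
from bal import *
p,R=pose(TRAY,TA,.10); robot.servo_line(p,R,speed=.04)
R1=robot.read_tcp_rot(); print(robot.read_t(),robot.read_position()-p,R1,robot.read_force(),robot.read_ft_torque(),robot.read_grip_width())
print(shade_x(robot)); P,d=robot.grab_frame("wrist"); cv2.imwrite("pics/w2.png",P[:,:,::-1])
i=robot.camera_info("wrist"); W=deproj(d,i,i["T_tool_cam"]); X,Y,Z=W[...,1],W[...,0],GZ-W[...,2]
m=(d>0)&(abs(Y-.075)<.012)&(abs(Z-.03)<.006)&(abs(X)<.11)&(abs(X)>.02); print("rim pitch",m.sum(),np.polyfit(X[m],Z[m],1))
d0=np.load("w1.npz")["d"]; W=deproj(d0,i,i["T_tool_cam"]); X,Y,Z=W[...,1],W[...,0],GZ-W[...,2]
m=(d0>0)&(abs(Y-.075)<.012)&(abs(Z-.03)<.006)&(abs(X)<.11)&(abs(X)>.02); print("before",m.sum(),np.polyfit(X[m],Z[m],1))
E
```

```text
0.01 -0.006 4.8 0.0047 0.0439 0.0081 -0.0037
0.01 -0.003 4.8 0.0045 0.0393 0.0084 -0.0007
0.01 0 4.8 0.0045 0.0405 0.0086 0.0022
0.01 0.003 4.8 0.0041 0.048 0.0076 0.0053
0.01 0.006 4.8 0.005 0.0514 0.0084 0.0082
0.0125 -0.006 4.8 0.0078 0.0545 0.0081 -0.0059
0.0125 -0.003 4.8 0.0078 0.044 0.008 -0.0029
0.0125 0 4.8 0.0076 0.0388 0.0078 0.0002
0.0125 0.003 4.8 0.0079 0.0402 0.0081 0.0031
0.0125 0.006 4.8 0.0074 0.0493 0.0081 0.0062
0.015 -0.006 4.8 0.0091 0.0468 0.0091 -0.0081
0.015 -0.003 4.8 0.0079 0.0555 0.0079 -0.0054
0.015 0 4.8 0.0081 0.0428 0.0081 -0.0024
0.015 0.003 4.8 0.0079 0.0375 0.0079 0.0005
0.015 0.006 4.8 0.0086 0.0419 0.0086 0.0038
9.6333 [-0.0001  0.     -0.0002] [[-0.9921  0.1254 -0.0003]
 [ 0.1254  0.9921  0.0001]
 [ 0.0003  0.     -1.    ]] [-0.4255  0.2713 -7.4359] [ 0.1542 -0.0622  0.0074] 0.18135008344661602
(np.float64(-0.08740746098459835), np.float64(0.03866371014056583), 6515)
rim pitch 4356 [0.0032 0.0297]
before 4354 [0.0009 0.0297]
```

```bash
cat >> bal.py <<'E'
def balance(robot,xy,yaw,z,u0=0.,x0=None,T=4.5,hold=2.4,tmax=14):
    """bring the shade to the middle and keep it there for `hold` s at rest; returns (tilt, bias)"""
    x=shade_x(robot)[0]; B=Bal(x,u0); x0=x if x0 is None else x0; t0=tp=robot.read_t(); since=None; log=[]
    while True:
        t=robot.read_t(); x,_,n=shade_x(robot); tc=robot.read_t()
        if x is None: x=B.s[0]; print("no fit",n)
        B.update(x); xe,v,b=B.s; log.append((t-t0,x,v,b,B.u0))
        if since is None:
            if t-t0>T and abs(xe)<.014 and abs(v)<.016:
                since=t; B.u1=float(np.clip(-(xe+v*.08)/1.33-b,-.025,.025))
            else: B.law(*ref(t-t0,x0,T))
        else:
            if abs(xe)>.02 or abs(v)>.03: since=None; B.law(0,0)
            elif t-since>hold: break
        if since is None or B.u1!=B.u0: robot.servo_line(*pose(xy,yaw,z,B.u1),speed=.15)
        else: robot.dwell(.15)
        t2=robot.read_t(); B.predict(tc-t,t2-tc)
        if t-t0>tmax: print("timeout"); break
    print(np.round(log,4)); return B.u0,B.s[2]
E
python3 - <<'E'
from rig import robot
from bal import *
print(balance(robot,TRAY,TA,.10), robot.read_t())
E
```

```text
[[ 0.     -0.0874  0.      0.      0.    ]
 [ 0.3    -0.0873  0.      0.      0.04  ]
 [ 0.6    -0.0868  0.      0.      0.0711]
 [ 0.9    -0.0861  0.0054  0.0007  0.0843]
 [ 1.2    -0.0849  0.0068 -0.0027  0.0795]
 [ 1.5    -0.0837  0.0103 -0.0042  0.0898]
 [ 1.8    -0.0784  0.027  -0.005   0.0858]
 [ 2.1    -0.0689  0.0375 -0.0058  0.0738]
 [ 2.4    -0.0587  0.0368 -0.0072  0.0643]
 [ 2.7    -0.0475  0.0398 -0.0075  0.0597]
 [ 3.     -0.0336  0.0481 -0.0071  0.0458]
 [ 3.3    -0.0195  0.044  -0.0072  0.0278]
 [ 3.6    -0.0082  0.0326 -0.0073  0.0207]
 [ 3.9     0.0021  0.0307 -0.0062  0.0151]
 [ 4.2     0.0119  0.0271 -0.0052  0.0007]
 [ 4.5     0.0178  0.0107 -0.0049 -0.007 ]
 [ 4.8     0.019  -0.0001 -0.0046 -0.0297]
 [ 5.1     0.0171 -0.0115 -0.0043 -0.0257]
 [ 5.4     0.0171 -0.0004 -0.0018 -0.0178]
 [ 5.7     0.0166 -0.0044 -0.0019 -0.031 ]
 [ 6.      0.0152 -0.0078 -0.0008 -0.0223]
 [ 6.3     0.0152 -0.001   0.0005 -0.025 ]
 [ 6.6     0.015  -0.0039  0.001  -0.0301]
 [ 6.9     0.0146 -0.0039  0.0022 -0.0253]
 [ 7.2     0.0145 -0.0027  0.003  -0.0298]
 [ 7.5     0.014  -0.0044  0.0038 -0.0286]
 [ 7.8     0.0139  0.0007  0.0039 -0.014 ]
 [ 8.      0.0138  0.      0.0039 -0.014 ]
 [ 8.2     0.0139  0.      0.0039 -0.014 ]
 [ 8.4     0.0139 -0.      0.0039 -0.014 ]
 [ 8.6     0.0139  0.      0.0039 -0.014 ]
 [ 8.8     0.0139  0.      0.0039 -0.014 ]
 [ 9.      0.0139  0.      0.0039 -0.014 ]
 [ 9.2     0.0139 -0.      0.0039 -0.014 ]
 [ 9.4     0.0139  0.      0.0039 -0.014 ]
 [ 9.6     0.0139 -0.      0.0039 -0.014 ]
 [ 9.8     0.0139 -0.      0.0039 -0.014 ]
 [10.      0.0139 -0.      0.0039 -0.014 ]]
(-0.014012833172363844, np.float64(0.003887074035707549)) 19.8333
```

Balanced at rest at x=+14 mm, with step 1's hold met. Next: carry in slow segments and check the shade after each.

Run:
```python
from rig import robot
from bal import *
u=-.011
for f in (.25,.6,1.0):
    xy=TRAY+(STAND-TRAY)*f; yaw=TA+(SA-TA)*f
    p,R=pose(xy,yaw,.10,u); L=np.linalg.norm(p-robot.read_position()); robot.servo_line(p,R,speed=L/4.5)
    x=shade_x(robot)[0]; robot.dwell(.15); x2=shade_x(robot)[0]; print(f,robot.read_t(),x,x2,robot.read_position()-p)
    if abs(x2)>.022 or abs(x2-x)>.002: u,b=balance(robot,xy,yaw,.10,u0=u,T=.1,hold=.3,tmax=6)
for _ in range(4): robot.dwell(.5); print(robot.read_t(),shade_x(robot)[0])
P,d=robot.grab_frame("top"); np.savez("top2.npz",p=P,d=d); cv2.imwrite("pics/top2.png",P[:,:,::-1])
i=robot.camera_info("top"); W=deproj(d,i); hsv=cv2.cvtColor(P,cv2.COLOR_RGB2HSV); Z=W[...,2]
m=(d>0)&(hsv[...,0]<15)&(hsv[...,1]>120)&(Z>.1)&(Z<.16)&(abs(W[...,1]-.21)<.16)&(W[...,0]<.57)&(W[...,0]>.36); print("tray",m.sum(),axis2(W[m]))
_,d=robot.grab_frame("wrist"); i=robot.camera_info("wrist"); W=deproj(d,i,i["T_tool_cam"]); X,Y,Z=W[...,1],W[...,0],GZ-W[...,2]
m=(d>0)&(abs(Y-.075)<.012)&(abs(Z-.03)<.006)&(abs(X)<.11)&(abs(X)>.02); print("rim",m.sum(),np.polyfit(X[m],Z[m],1))
```

```text
0.25 24.7333 0.013828197937412426 0.013816981717645761 [-0.  0. -0.]
0.6 29.6333 0.013733281334608776 0.01374055910492167 [-0. -0.  0.]
1.0 34.5333 0.013689467298878422 0.013693102621818281 [ 0. -0.  0.]
35.0333 0.013688178928138688
35.5833 0.01369451143390903
36.1333 0.013672002143759417
36.6833 0.01371390665311482
tray 4738 (array([0.465 , 0.2127]), [155.70083618164062, 250.2788848876953], np.float32(75.2598))
rim 4369 [-0.0004  0.0297]
```

View pics/top2.png

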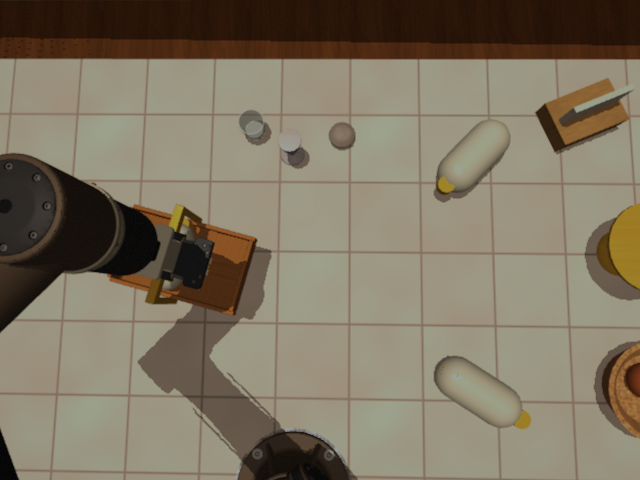

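The tray is centred over the stand (measured 0.465, 0.2127, yaw 75.26°, against the slab's 0.4645, 0.2127, 75.2°). The shade is steady at +13.7 mm and the bystanders haven't moved. I'll finish the hold, lower, and release.

Run:
```python
from rig import robot
from bal import *
robot.dwell(2.5); print(robot.read_t(),shade_x(robot)[0])
for z,u,sp in ((.074,-.011,.02),(.049,-.011,.012),(.0452,0,.008)):
    robot.servo_line(*pose(STAND,SA,z,u),speed=sp); robot.dwell(.1); print(z,robot.read_t(),shade_x(robot)[0],robot.read_force())
```

```text
39.3333 0.013722120051090147
0.074 40.9333 0.013669407005000913 [-0.0047  0.6143 -7.5792]
0.049 43.3167 -0.006766182753947708 [-0.199   0.9365 -7.8135]
0.0452 44.1 -0.0035666734546073863 [-0.1333 -0.3234 -7.7581]
```

Run:
```python
from rig import robot
from bal import *
for z in (.0445,.0438,.0431,.0424):
    robot.servo_line(*pose(STAND,SA,z),speed=.005); f=robot.read_force()[2]; print(z,f)
    if f>-3: break
robot.move_gripper(.5); print(shade_x(robot),robot.read_t())
p,R=pose(STAND,SA,.15); robot.servo_line(p,R,speed=.06)
robot.dwell(.3); print(robot.read_t(),robot.read_force())
P,d=robot.grab_frame("wrist"); cv2.imwrite("pics/w3.png",P[:,:,::-1])
i=robot.camera_info("wrist"); T=np.eye(4); T[:3,:3]=robot.read_tcp_rot(); T[:3,3]=robot.read_position()
W=deproj(d,i,T@i["T_tool_cam"]); hsv=cv2.cvtColor(P,cv2.COLOR_RGB2HSV); Z=W[...,2]
bar=(d>0)&(abs(Z-.182)<.01); print("bar z",np.median(Z[bar]),axis2(W[bar]))
a=np.radians(SA); D=W-[*STAND,.045]; X=D[...,0]*np.cos(a)+D[...,1]*np.sin(a); Y=-D[...,0]*np.sin(a)+D[...,1]*np.cos(a)
m=(d>0)&(abs(Y-.075)<.02)&(abs(D[...,2]-.03)<.006)&(abs(X)<.11)&(abs(X)>.02); print("rim",m.sum(),np.polyfit(X[m],D[m][:,2],1))
m=(d>0)&(D[...,2]>.05)&(D[...,2]<.08)&(abs(X)<.07)&(abs(Y)<.034)
x,z=X[m],D[m][:,2]; print("shade",m.sum(),least_squares(lambda q:np.hypot(x-q[0],z-q[1])-.03,[0,.042],loss="soft_l1",f_scale=.001).x)
```

```text
0.0445 -0.6747711983001409
(np.float64(-0.0036352724071118886), np.float64(0.04232776746045761), 4399) 45.1917
47.4 [ 0.4379  0.5003 -0.1962]
bar z 0.18189680139177047 (array([0.4652, 0.2126]), [16.022329330444336, 175.52259826660156], np.float32(165.15129))
rim 2163 [0.0004 0.0297]
shade 3620 [-0.0037  0.0419]
```

View pics/w3.png

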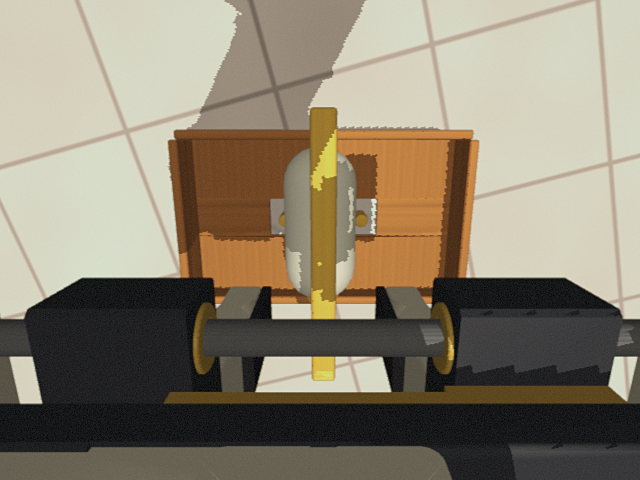

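The picture shows the tray flat on the stand with pins up through both windows at (283,218) and (361,218). The shade sits between them under the bar at about (320,225), 4 mm off the middle, and the gripper is clear.

```bash
python3 -c "
from rig import robot
print(robot.job_done(), robot.read_t())"
```

```text
the job is handed in; nothing more can be done
the job is handed in; nothing more can be done
```

I set the tray down flat on the stand, with the shade chocked between the pins about 4 mm from the middle and the gripper clear, and handed the job in at about 47 s; no verdict was returned.

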